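# Hold the UV hand lamp over the opened staining dish

### The job

I want to look at the slides under the UV hand lamp: lift the loose lid off the rectangular staining dish and lay it, handle up, fully down into the steel lid tray, and let go of it. Then take the lamp from its cradle, carry it across the tube rack and hold it level and centred over the open dish, its long side along the dish's long side, about 2 cm above the rim. Finish still holding it there in the gripper, motionless; the lamp must never touch the dish, and the dish and everything else on the bench stay upright where they are.

Things in the scene. Friction and masses are not known exactly. Their poses are not given: they have to be found in the camera images.
- dish: The staining dish: open-topped grey plastic box, 110 (x) x 76 (y) mm outside, 55 mm high, walls 4 mm, loose on the bench, 0.6 kg, holding a fixed black insert with glass slides that stay below the rim. Origin: centre of its underside, on the bench. x along its long side, z up; the rim lies 55 mm above the origin. At the start the lid covers it.
- lid: The dish's loose grey lid, 90 g: upside-down tray 121 (x) x 87 (y) mm, 14 mm high (4 mm roof, 10 mm skirt round the dish with 2.5 mm play). Bar handle upright on the roof's middle: 40 (x) x 14 (y) mm, 28 mm tall, top 42 mm above the origin. Origin: centre of the skirt's lower edge (45 mm above the bench on the dish). x along the long side, z up. Lifts straight off; either way round is right.
- stand: The lid tray: empty shallow rectangular steel tray fixed to the bench, 141 (x) x 107 (y) mm outside, 18 mm high, walls 6 mm, recess 129 x 95 mm (4 mm play round the lid), its floor 6 mm above the bench. Origin: centre of its underside, on the bench. x along its long side, z up. The lid's lower edge rests on that floor.
- lamp: The UV hand lamp, black, 0.25 to 0.42 kg, balanced about its middle: head 150 (x) x 50 (y) x 32 mm, glass window underneath; arch handle on top: grip bar along x, 100 mm long, 22 mm wide (y), 18 mm tall, centred 66 mm above the origin, 25 mm gap between bar and head, two posts 86 mm apart. Height 75 mm. Origin: centre of the underside. x along the long side, z up. Either way round is right.
- cradle: The lamp's cradle: shallow open grey tray fixed to the bench, 166 (x) x 66 (y) x 14 mm, walls 5 mm, floor 5 mm above the bench; the lamp lies in it, window down, with 3 mm play and is lifted straight out. Origin: centre of its underside. x along its long side.
- rack: White tube rack with capped tubes, 220 (x) x 60 (y) mm, 106 mm high with the tubes, between the cradle and the dish and lid tray. Origin: centre of its underside. Leave it alone.
- amber: Brown glass bottle, 60 mm across, 122 mm high, beyond the far end of the tube rack. Origin: centre of its underside. Leave it alone.
- reagent: White bottle with a blue cap, 60 mm across, 115 mm high, beyond the cradle. Origin: centre of its underside. Leave it alone.
- tipbox: Green tip box with a clear top, 85 (x) x 120 (y) x 55 mm. Origin: centre of its underside. Leave it alone.
- beaker: Small glass beaker, 60 mm across, 75 mm high, on the robot's side of the dish and lid tray. Origin: centre of its underside. Leave it alone.
- petri: Stack of three clear petri dishes, 90 mm across, 45 mm high, at the far right. Origin: centre of its underside. Leave it alone.
Things that resemble listed ones, but are neither listed nor needed, are in the scene too. Leave any pink look-alike of the lid alone.

How it is judged:
On the way:
1. the lid lies fully down in the lid tray, let go, while the lamp is still in its cradle (horizontal distance between lid and stand below 0.01 m and z of lid in the frame of stand between 0.003 and 0.0095 m and angle between lid's own z axis and vertical below 0.08 rad and contact force between the fingers and lid below 0.05 N and height (world z) of lamp below 0.02 m), for 0.2 s.
At the end, for the whole second after the job is handed in: Lid flat on the lid tray's floor, let go (10 mm). Lamp gripped and still, level and parallel to the dish within 7 degrees, centred within 12 mm, underside 5 to 35 mm above the rim, touching neither dish nor lid. Dish upright, within 25 mm of its start (horizontal distance between lid and stand below 0.01 m and z of lid in the frame of stand between 0.003 and 0.0095 m and angle between lid's own z axis and vertical below 0.08 rad and contact force between each of the fingers, lamp and lid below 0.05 N and horizontal distance between lamp and dish below 0.012 m and z of lamp in the frame of dish between 0.06 and 0.09 m and angle between the x axis of lamp and the x axis of dish, either way round below 0.13 rad and angle between lamp's own z axis and vertical below 0.12 rad and contact force between the fingers and lamp above 2 N and contact force between lamp and dish below 0.05 N and linear speed of lamp below 0.02 m/s and angle between dish's own z axis and vertical below 0.05 rad and distance of dish from where it was at the start of the episode below 0.025 m); the arm keeps its last pose, push and grip.
It fails at once if the lamp touches the dish (contact force between lamp and dish above 0.3 N).
It fails at once if the dish is shifted by more than 25 mm or tipped (distance of dish from where it was at the start of the episode above 0.025 m or angle between dish's own z axis and vertical above 0.25 rad).
It fails at once if a bystander is shifted by more than 30 mm or tipped (distance of any of rack, amber, reagent, tipbox, beaker, petri from where it was at the start of the episode above 0.03 m or angle between any of rack, amber, reagent, tipbox, beaker, petri's own z axis and vertical above 0.3 rad).
It also fails if it takes over 69 s, if anything falls off the work surface, if the arm or the gripper's body presses on something with over 40 N, if the wrist force passes 120 N, or if a joint passes its speed limit or range.

### The arm

A 7-joint arm with a two-finger parallel gripper is mounted at the origin on the work surface. World frame = base frame: x ahead of the robot, y to its left, z up, the work surface at z = 0. Lengths are in m, angles in rad, forces in N, time in s.
With the tool pointing down it reaches from about 0.4 to 0.925 m from the base axis. Payload 4.1 kg.
Tool frame: the origin (TCP) lies at the very end of the fingers, on their centre line; the grasp point (between the pads) lies 19 mm behind it; z points along the fingers, y is the line along which they close (so a half turn about z gives the same grasp; the last joint's range is limited). The gripper opens to 85 mm and grips with 20 to 120 N. Pads are 22 mm wide; open, the fingers measure 114 mm over their backs; the gripper's body (76 mm by 85 mm) begins 54 mm behind the grasp point. The pads swing forward as they close: fully open they stand 13 mm farther back than shut.
Start: joints at [1.082, 0.398, 0.045, 1.537, -0.019, 1.207, -0.051], TCP at [0.247, -0.601, 0.231] pointing down, gripper open.
Joint ranges: [-2.82, 2.82], [-0.49, 2.23], [-1.37, 1.46], [0, 2.46], [-1.36, 4.5], [0.23, 2], [-2.94, 2.94]. Speed limits (rad/s): [2.57, 2.57, 3.14, 3.14, 3.14, 3.14, 3.14].

### API

Orientations are given as a unit quaternion [w, x, y, z].
In Python, from workcell import ctrl gives the robot as it stands. The module is installed in compiled form; this text tells all that it offers. Calls block until the motion is done:
- ctrl.move_pose(position, orientation): joint-space move of the TCP to a pose.
- ctrl.move_straight(position, v=0.15, frame=None, until_force=None): straight line of the TCP; frame=None keeps the orientation; v is the mean speed in m/s. With until_force (N) it stops when the force on the tool has changed by that much, and returns True; else False.
- ctrl.set_joints(angles): joint-space move.
- ctrl.grip(opening, force=None): finger opening in m; force is the grip in N (None keeps the last); returns when the fingers have stopped.
- ctrl.wait(seconds).
- ctrl.ik(position, orientation): joint angles nearest the present ones, or None.
- ctrl.get_state(): the state.
- ctrl.capture(name): name is "scene" or "top" or "wrist"; returns a dict with "img" (480x640x3 uint8, red, green, blue), "z_map" (480x640 float32, m along the optical axis (not along the pixel's ray), 0 where there is no reading), "K" (3x3 intrinsics, pixels), "R" (3x3) and "t" (3): a world point X has camera coordinates R X + t. Camera axes: x right, y down, z forward; pixel columns grow to the right and rows downward; lengths in m; the calibration is good to about 2 mm. The wrist camera is an equidistant fisheye: a pixel r from the principal point sees the ray r / f radians off the axis. A picture is of the moment at which its call begins.
A pose or a line that the arm cannot do raises ctrl.MotionError and nothing moves.
- ctrl.sign_off(): hands the job in; it is judged then, once.
The state is a dict: "clock": time; "joint_positions": joint angles; "joint_velocities": joint speeds; "joint_efforts": joint torques, N m; "eef_pos": TCP position; "eef_rot": TCP orientation; "force": force on the tool from outside, world axes, zero at the start; "torque": the same for the moment, N m; "finger_gap": finger opening in m; "grip_force": force on a finger pad.
Only numpy, scipy, OpenCV 4.12 (cv2) and the standard library are available. Lean on these libraries where they do the work, as an engineer would, in place of code of your own. Each camera call takes 0.05 s, during which the arm holds its last target. There are 200 camera calls.

## Working session

There is one attempt and no reset: what is moved stays moved. The work goes in short steps, each a Python script; the robot and the scene stay as the last script left them, time stands still between calls to the robot, and variables do not carry over. Pictures are saved under pics/ and viewed, at most 10 in all, crops included, and the job is handed in when it is done.

```bash
mkdir -p pics && python3 - <<'E'
from workcell import ctrl
import cv2,numpy as np,pickle
for n in ("scene","top"):
    c=ctrl.capture(n); pickle.dump(c,open(n+".pkl","wb"))
    cv2.imwrite(f"pics/{n}0.png",c["img"][:,:,::-1])
    print(n,c["K"].tolist(),c["R"].round(3).tolist(),c["t"].round(3).tolist(),(c["z_map"]>0).mean())
s=ctrl.get_state();print(s["eef_pos"],s["eef_rot"],s["clock"],s["finger_gap"])
E
```

```text
scene [[512.7246539610792, 0.0, 309.30771791534295], [0.0, 512.7246539610792, 247.10353553587137], [0.0, 0.0, 1.0]] [[0.183, 0.983, 0.007], [0.6, -0.106, -0.793], [-0.779, 0.149, -0.609]] [-0.12, -0.271, 1.558] 0.995810546875
top [[476.73265707673, 0.0, 323.4941584339009], [0.0, 476.73265707673, 232.75478649445918], [0.0, 0.0, 1.0]] [[0.006, -1.0, -0.028], [-0.986, -0.001, -0.169], [0.169, 0.028, -0.985]] [0.025, 0.56, 1.121] 0.9959602864583333
[ 0.24681743 -0.60069454  0.23036602] [-8.61847675e-04  9.81054045e-01  1.93732211e-01 -2.20397341e-04] 0.1 0.08549885806915339
```

View pics/top0.png

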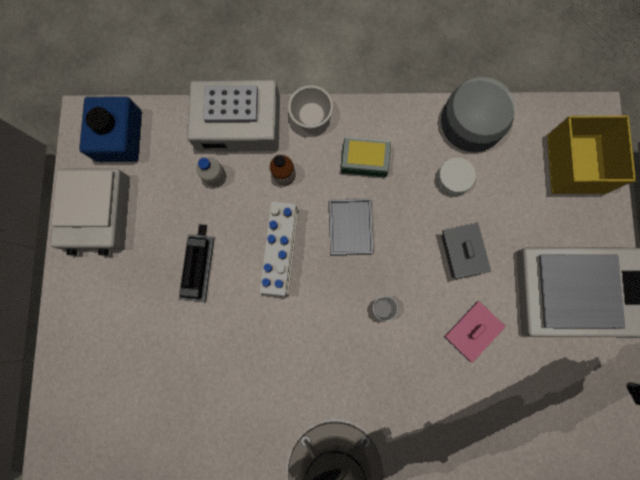

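View pics/scene0.png

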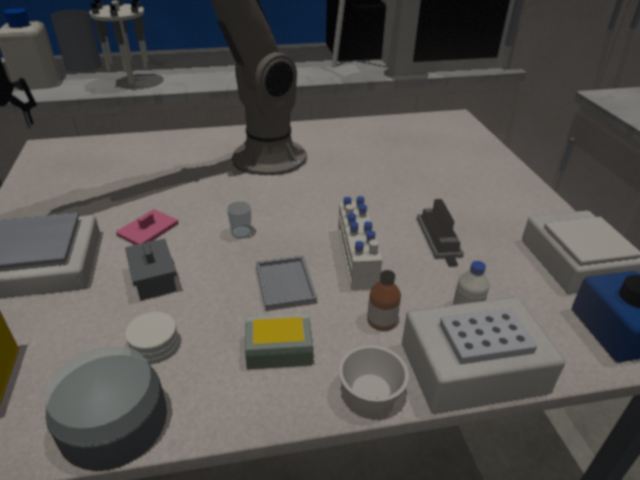

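The top view shows the lidded dish at (466,250), the empty tray at (351,227), the rack at (280,248) and the lamp in its cradle at (195,267). The beaker is at (383,308) and the pink decoy at (475,330). The scene view shows the lidded dish at (150,265), the tray at (287,282) and the lamp at (440,228).

```bash
cat > h.py <<'E'
import cv2,numpy as np
def cloud(c):
    v,u=np.mgrid[:480,:640]; z=c["z_map"].astype(float)
    P=np.stack([(u-c["K"][0,2])/c["K"][0,0]*z,(v-c["K"][1,2])/c["K"][1,1]*z,z],-1)
    return (P-c["t"])@c["R"]           # R^T (P-t)
def ray(c,uv,h):
    uv=np.atleast_2d(uv).astype(float)
    d=np.c_[(uv-c["K"][[0,1],2])/c["K"][0,0],np.ones(len(uv))]@c["R"]; o=-c["R"].T@c["t"]
    return o+d*((h-o[2])/d[:,2])[:,None]
def rect(xy):
    (cx,cy),(w,h),a=cv2.minAreaRect(np.float32(xy)*1000)
    if w<h: w,h,a=h,w,a+90
    return np.r_[cx,cy,w,h].round(1), round((a+90)%180-90,1)
E
python3 - <<'E'
from h import *
import pickle
R={"dish":(435,215,495,285),"tray":(322,192,380,262),"lamp":(172,220,220,305),"rack":(255,195,305,300)}
top=pickle.load(open("top.pkl","rb"));sc=pickle.load(open("scene.pkl","rb"))
W=cloud(top);WS=cloud(sc)
b={"dish":(440,220,490,280)}
print("bench z top",np.median(W[330:400,100:250,2]),"scene",np.median(WS[180:200,300:330,2]))
for n,(u0,v0,u1,v1) in R.items():
    P=W[v0:v1,u0:u1].reshape(-1,3)
    c=np.median(P[P[:,2]>.008],0) if n!="tray" else P.mean(0)
    Q=WS.reshape(-1,3);Q=Q[np.hypot(*(Q-c)[:,:2].T)<.13]
    for l,A in (("top",P),("scene",Q)):
        hist=np.histogram(A[:,2],np.arange(-.004,.13,.004))
        print(n,l,[(round(e*1000),int(k)) for k,e in zip(*hist) if k>8])
    for lo,hi in {"dish":[(.05,.07),(.075,.1)],"tray":[(.012,.03)],"lamp":[(.004,.02),(.025,.045),(.05,.1)],"rack":[(.03,.13)]}[n]:
        for l,A in (("top",P),("scene",Q)):
            m=(A[:,2]>lo)&(A[:,2]<hi)
            if m.sum()>5: print("  ",n,l,lo,hi,m.sum(),*rect(A[m][:,:2]),"medz",np.median(A[m][:,2]).round(4),"zmax",np.percentile(A[m][:,2],98).round(4))
o=[]
for n,(u0,v0,u1,v1) in {"dish":R["dish"],"tray":R["tray"],"lamp":R["lamp"]}.items():
    o.append(cv2.resize(top["img"][v0-3:v1+3,u0-3:u1+3,::-1],(260,340),interpolation=cv2.INTER_CUBIC))
cv2.imwrite("pics/crop0.png",cv2.convertScaleAbs(np.hstack(o),alpha=1.6))
E
```

```text
bench z top 0.00035693538467204775 scene 0.001731444087785253
dish top [(-4, 694), (0, 1271), (4, 216), (8, 18), (12, 13), (16, 20), (20, 9), (44, 16), (48, 19), (52, 83), (56, 798), (60, 789), (64, 62), (72, 10), (76, 9), (84, 62), (88, 39)]
dish scene [(-4, 737), (0, 4258), (4, 215), (8, 63), (12, 52), (16, 67), (20, 60), (24, 52), (28, 53), (32, 64), (36, 58), (40, 25), (44, 26), (48, 71), (52, 68), (56, 536), (60, 902), (64, 13), (68, 11), (72, 13), (76, 12), (80, 11), (84, 43), (88, 43)]
   dish top 0.05 0.07 1744 [ 516.9 -315.7  121.    88.3] 12.1 medz 0.0599 zmax 0.0646
   dish scene 0.05 0.07 1557 [ 517.5 -314.5  125.3   86.6] 12.3 medz 0.0603 zmax 0.0634
   dish top 0.075 0.1 121 [ 516.9 -315.8   39.4   14.6] 12.3 medz 0.0871 zmax 0.0914
   dish scene 0.075 0.1 113 [ 516.8 -314.7   45.    13.8] 13.2 medz 0.0875 zmax 0.0904
tray top [(-4, 602), (0, 1166), (4, 1216), (8, 523), (12, 108), (16, 286), (20, 114)]
tray scene [(-4, 636), (0, 3699), (4, 1279), (8, 682), (12, 164), (16, 395), (20, 131)]
   tray top 0.012 0.03 514 [583.3 -40.2 142.3 107.3] 1.7 medz 0.0181 zmax 0.0238
 
[... 987 characters left out ...]
edz 0.0788 zmax 0.0834
rack top [(-4, 1003), (0, 1388), (4, 256), (8, 38), (40, 11), (44, 48), (48, 59), (52, 13), (72, 35), (76, 673), (80, 927), (84, 77), (88, 9), (92, 19), (96, 36), (100, 71), (104, 358), (108, 117)]
rack scene [(-4, 517), (0, 2955), (4, 313), (8, 121), (12, 38), (16, 77), (20, 60), (24, 44), (28, 34), (32, 48), (36, 38), (40, 48), (44, 86), (48, 172), (52, 62), (56, 45), (60, 45), (64, 49), (68, 33), (72, 55), (76, 161), (80, 716), (84, 76), (88, 55), (92, 82), (96, 129), (100, 134), (104, 312), (108, 140)]
   rack top 0.03 0.13 2471 [519.4 135.1 220.8  60.8] -5.9 medz 0.0812 zmax 0.1094
   rack scene 0.03 0.13 2500 [518.6 136.4 225.   61.2] -5.6 medz 0.0818 zmax 0.1088
```

View pics/crop0.png

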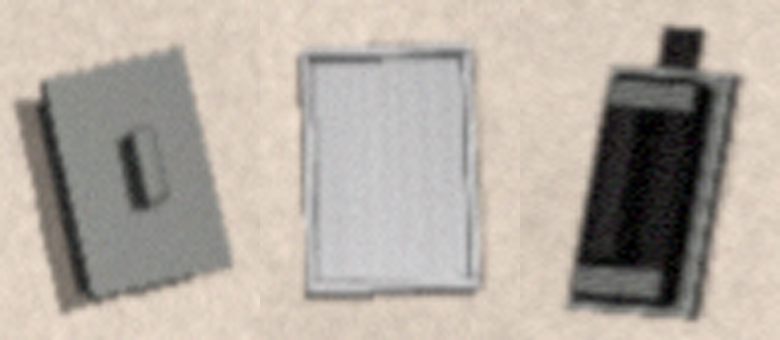

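Both views agree within about 1.5 mm. The lid is at (517,-315) mm, yaw 12.2°, roof at 60 mm. The tray is at (583,-40), yaw 1.7°. The lamp is at (476.5,349.5), yaw -5.2°, with the bar top at 80 mm. The crop shows the tray empty and a flat black item on the bench just past the cradle's far end. Next I'll grasp the lid.

```bash
cat >> h.py <<'E'
def q(deg):
    a=np.radians(deg)/2; return [0,np.cos(a),np.sin(a),0]
E
python3 - <<'E'
from h import *
from workcell import ctrl
import pickle
for f in (0,180,-180):
    r=[]
    for p,y in (((.517,-.315,.2),12.2),((.583,-.04,.15),1.7),((.4765,.3495,.2),-5.2)):
        j=ctrl.ik(p,q(y+f)); r.append(None if j is None else np.round(j,2).tolist())
    print(f,r)
ctrl.grip(.06,30)
ctrl.move_pose([.517,-.315,.16],q(12.2))
hit=ctrl.move_straight([.517,-.315,.0635],v=.08,until_force=8)
print(hit,ctrl.get_state()["eef_pos"])
if not hit:
    ctrl.grip(0,30)
    s=ctrl.get_state();print(s["finger_gap"],s["grip_force"],s["force"])
    ctrl.move_straight([.517,-.315,.2],v=.1)
    s=ctrl.get_state();print(s["finger_gap"],s["grip_force"],s["force"],s["clock"])
    for n in ("top","scene"):
        c=ctrl.capture(n);pickle.dump(c,open(n+"1.pkl","wb"));cv2.imwrite(f"pics/{n}1.png",c["img"][:,:,::-1])
E
```

```text
0 [[0.53, 0.34, -0.07, 1.68, 0.03, 1.11, -0.9], [0.26, 0.37, -0.33, 1.78, 0.14, 1.01, -1.67], [0.17, 0.59, -1.24, 1.7, 0.58, 1.28, -2.85]]
180 [[0.94, 0.39, -0.6, 1.67, 0.24, 1.15, 2.06], [0.52, 0.42, -0.67, 1.77, 0.3, 1.05, 1.34], [0.15, 0.57, -1.2, 1.7, 0.56, 1.27, 0.31]]
-180 [[0.94, 0.39, -0.6, 1.67, 0.24, 1.15, 2.06], [0.52, 0.42, -0.67, 1.77, 0.3, 1.05, 1.34], [0.15, 0.57, -1.2, 1.7, 0.56, 1.27, 0.31]]
False [ 0.51746309 -0.31530395  0.06415339]
0.013353754537566742 30.121235847473145 [-0.10631316 -0.13079976  1.71090621]
0.013225024568650871 29.77787286043167 [-0.00538719  0.70689659 -0.64627357] 5.3083
```

```bash
python3 - <<'E'
from h import *
import pickle
for n in ("top","scene"):
    W=cloud(pickle.load(open(n+"1.pkl","rb"))).reshape(-1,3)
    W=W[np.hypot(W[:,0]-.517,W[:,1]+.315)<.085]
    m=(W[:,2]>.048)&(W[:,2]<.062); print(n,"rim",m.sum(),*rect(W[m][:,:2]),np.percentile(W[m][:,2],[50,90]))
    m=(W[:,2]>.182)&(W[:,2]<.212); A=W[m]
    if len(A)>50:
        k,*_=np.linalg.lstsq(np.c_[A[:,:2]-[.517,-.315],np.ones(len(A))],A[:,2],rcond=None); print("  roof",m.sum(),*rect(A[:,:2]),"plane",k)
E
```

```text
top rim 146 [ 511.5 -293.3  110.2   32.8] 13.5 [0.05524197 0.05800657]
  roof 1613 [ 516.4 -316.1  121.2   88.1] 12.0 plane [ 0.00332847 -0.02405141  0.1951826 ]
scene rim 421 [ 516.1 -315.1  116.7   75.8] 12.1 [0.05490599 0.05717276]
  roof 1571 [ 518.3 -314.8  125.4   87. ] 12.2 plane [-0.0468803  -0.00687206  0.19615671]
```

View pics/scene1.png

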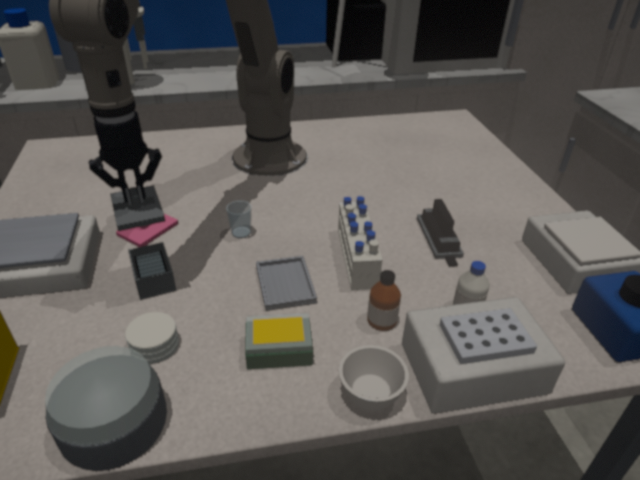

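The scene view shows the lid level in the fingers at (138,207) and the open dish undisturbed at (152,268). Next I'll lay the lid in the tray.

```bash
python3 - <<'E'
from h import *
from workcell import ctrl
import pickle
T=[.5835,-.0395]
ctrl.move_straight(T+[.15],v=.15,frame=q(1.7)); 
ctrl.move_straight(T+[.05],v=.1); ctrl.wait(.2)
hit=ctrl.move_straight(T+[.0225],v=.025,until_force=4)
s=ctrl.get_state();print(hit,s["eef_pos"],s["force"],s["clock"])
c=ctrl.capture("scene");pickle.dump(c,open("scene2.pkl","wb"));
W=cloud(c).reshape(-1,3);A=W[(np.hypot(W[:,0]-.5835,W[:,1]+.0395)<.072)&(W[:,2]>.0125)&(W[:,2]<.035)]
print(np.histogram(A[:,2],np.arange(.012,.036,.003)))
I=cv2.resize(c["img"][190:350,200:360,::-1],(560,560));cv2.imwrite("pics/place.png",I)
E
```

```text
True [ 0.58325246 -0.03949754  0.02479292] [-0.24855095  0.671277    3.96629615] 9.75
(array([ 43, 119, 656, 694,  35,  11,  12]), array([0.012, 0.015, 0.018, 0.021, 0.024, 0.027, 0.03 , 0.033]))
```

View pics/place.png

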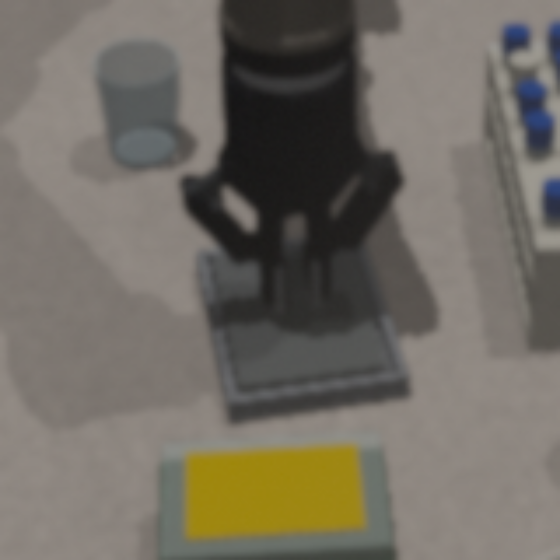

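The crop shows the lid seated inside the tray walls, with contact at the expected height. I'll let go, back off, check it and go to the lamp.

```bash
python3 - <<'E'
from h import *
from workcell import ctrl
import pickle
ctrl.grip(.05); ctrl.wait(.3)
ctrl.move_straight([.5835,-.0395,.24],v=.15)
ctrl.grip(.07)
ctrl.move_pose([.4765,.3495,.24],q(174.8))
s=ctrl.get_state();print(s["clock"],s["eef_pos"],np.round(s["joint_positions"],2))
for n in ("top","scene"):
    c=ctrl.capture(n);pickle.dump(c,open(n+"3.pkl","wb"));P=cloud(c).reshape(-1,3)
    W=P[np.hypot(P[:,0]-.5835,P[:,1]+.0395)<.085]
    for lo,hi in ((.012,.03),(.035,.06)):
        A=W[(W[:,2]>lo)&(W[:,2]<hi)]; print(n,"lid",*rect(A[:,:2]),np.median(A[:,2]))
    A=W[(W[:,2]>.012)&(W[:,2]<.03)&(np.hypot(W[:,0]-.5835,W[:,1]+.0395)<.045)]
    print(np.linalg.lstsq(np.c_[A[:,:2]-[.5835,-.0395],np.ones(len(A))],A[:,2],rcond=None)[0])
    W=P[np.hypot(P[:,0]-.517,P[:,1]+.315)<.085];A=W[(W[:,2]>.048)&(W[:,2]<.065)]
    print(n,"rim",len(A),*rect(A[:,:2]),np.median(A[:,2]))
    W=P[(abs(P[:,0]-.4765)<.08)&(abs(P[:,1]-.3495)<.05)];A=W[(W[:,2]>.06)&(W[:,2]<.1)]
    if len(A)>20:print(n,"bar",len(A),*rect(A[:,:2]),np.median(A[:,2]))
E
```

```text
14.3167 [0.47714636 0.34865675 0.23985864] [-0.1   0.37 -0.78  1.66  0.27  1.23  0.54]
top lid [583.3 -40.  141.9 106.8] 1.7 0.020288472245710797
top lid [582.4 -41.7  38.1  12.5] -0.1 0.048140581381828605
[0.00233943 0.00155854 0.02075033]
top rim 333 [ 516.6 -316.1  109.9   77.9] 12.2 0.05514712858151193
top bar 346 [476.5 349.6  97.3  22.2] -5.4 0.07903287127173443
scene lid [582.8 -38.5 148.8 107.6] 1.9 0.020724051839865927
scene lid [583.3 -39.9  42.7  14.7] 1.4 0.04840746050735196
[0.0045144  0.00069469 0.02148731]
scene rim 436 [ 517.3 -314.8  114.5   75.9] 12.1 0.0547544628780436
scene bar 347 [477.7 350.3 102.1  23.8] -4.8 0.0797207001212217
```

The lid is down and flat: roof at 20.5 mm, tilt under 0.005, centred within 2 mm. The dish hasn't moved. Next I'll grasp the lamp.

```bash
python3 - <<'E'
from h import *
from workcell import ctrl
L=[.477,.3497]
ctrl.move_straight(L+[.12],v=.15)
hit=ctrl.move_straight(L+[.052],v=.06,until_force=8)
print(hit,ctrl.get_state()["eef_pos"])
if not hit:
    ctrl.grip(0,80); s=ctrl.get_state();print(s["finger_gap"],s["grip_force"],s["force"])
    ctrl.move_straight(L+[.1],v=.05); ctrl.move_straight(L+[.23],v=.12); ctrl.wait(.3)
    s=ctrl.get_state();print(s["finger_gap"],s["grip_force"],s["force"],s["torque"],s["clock"],s["eef_pos"],s["eef_rot"])
    c=ctrl.capture("scene");cv2.imwrite("pics/lamp.png",c["img"][:,:,::-1])
    P=cloud(c).reshape(-1,3);A=P[(abs(P[:,0]-.477)<.09)&(abs(P[:,1]-.35)<.06)&(P[:,2]>.2)&(P[:,2]<.222)]
    print(len(A),*rect(A[:,:2]),np.linalg.lstsq(np.c_[A[:,:2]-L,np.ones(len(A))],A[:,2],rcond=None)[0])
E
```

```text
False [0.47729311 0.35000097 0.05244297]
0.020683714171506797 80.07345914840698 [ 0.32422151 -0.19265482  1.71513064]
0.02087542718324947 79.6795928478241 [-0.58561545 -0.34748043 -3.16039249] [ 0.03753889 -0.00678424  0.02474719] 19.7917 [0.47687237 0.34959804 0.22960374] [-2.95549154e-04  4.53305077e-02  9.98971987e-01 -1.62561808e-04]
788 [477.6 347.2 151.9  49.8] -3.4 [-0.02481497  0.12925385  0.21491772]
```

View pics/lamp.png

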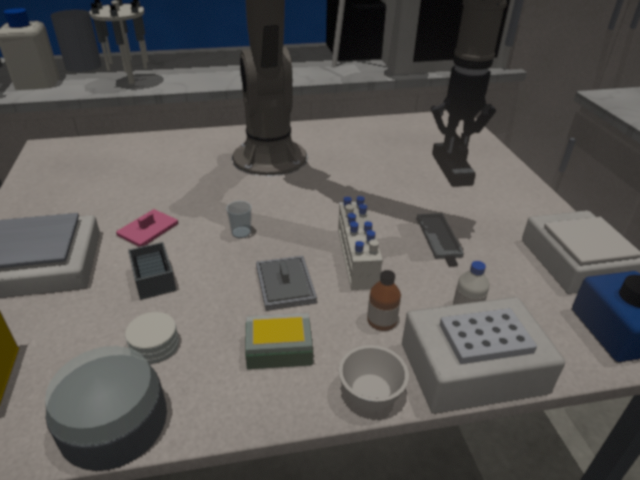

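The scene view shows the lamp hanging level at (455,165), its cradle empty, and the lid in the tray at (286,280). Next I'll carry it across.

```bash
cat > m.py <<'E'
from h import *
from workcell import ctrl
def meas(z):
    s=ctrl.get_state();print(s["clock"],s["eef_pos"],s["grip_force"],s["finger_gap"])
    for n in ("top","scene"):
        c=ctrl.capture(n); P=cloud(c).reshape(-1,3)
        P=P[np.hypot(P[:,0]-.517,P[:,1]+.3155)<.1]
        A=P[abs(P[:,2]-(z-.0147))<.0075]
        r=rect(A[:,:2]); d=A[:,:2]-r[0][:2]/1000; A=A[(np.abs(d)<.06).all(1)]
        k=np.linalg.lstsq(np.c_[A[:,:2]-[.517,-.3155],np.ones(len(A))],A[:,2],rcond=None)[0]
        print(n,"head",len(A),*r,"top z",np.percentile(A[:,2],[50,90]),"plane",k)
        A=P[(P[:,2]>.048)&(P[:,2]<.062)]; print("   rim",len(A),*rect(A[:,:2]))
    return c
E
python3 - <<'E'
from m import *
ctrl.move_straight([.517,-.3155,.23],v=.13,frame=q(192.2)); ctrl.wait(.4)
meas(.23)
ctrl.move_straight([.517,-.3155,.14],v=.06); ctrl.wait(.4)
c=meas(.14); cv2.imwrite("pics/over.png",cv2.resize(c["img"][150:310,60:260,::-1],(750,600)))
E
```

```text
25.5167 [ 0.51701466 -0.31548981  0.23002668] 79.63345527648926 0.020592939095580024
top head 652 [ 515.  -315.9  149.6   52. ] 12.3 top z [0.21615867 0.2188314 ] plane [ 0.01333533 -0.05125683  0.2164787 ]
   rim 191 [ 514.2 -304.9  110.3   54.7] 12.6
scene head 675 [ 534.7 -311.   116.    49.9] 12.2 top z [0.21639303 0.21829224] plane [-0.02075062  0.01680374  0.21650147]
   rim 425 [ 516.8 -314.9  114.7   75.9] 12.1
27.6667 [ 0.51701835 -0.31550013  0.14005855] 79.63598012924194 0.020835887952245207
top head 539 [ 515.2 -315.8  150.1   50.8] 12.6 top z [0.12602991 0.12899631] plane [ 0.00968431 -0.04031572  0.12642234]
   rim 144 [ 511.  -290.5  109.6   25.3] 12.3
scene head 624 [ 536.1 -310.7  114.    49.9] 12.4 top z [0.12626728 0.12842216] plane [-0.02397548  0.01941737  0.12661458]
   rim 325 [ 516.5 -315.   115.2   75.9] 11.9
```

View pics/over.png

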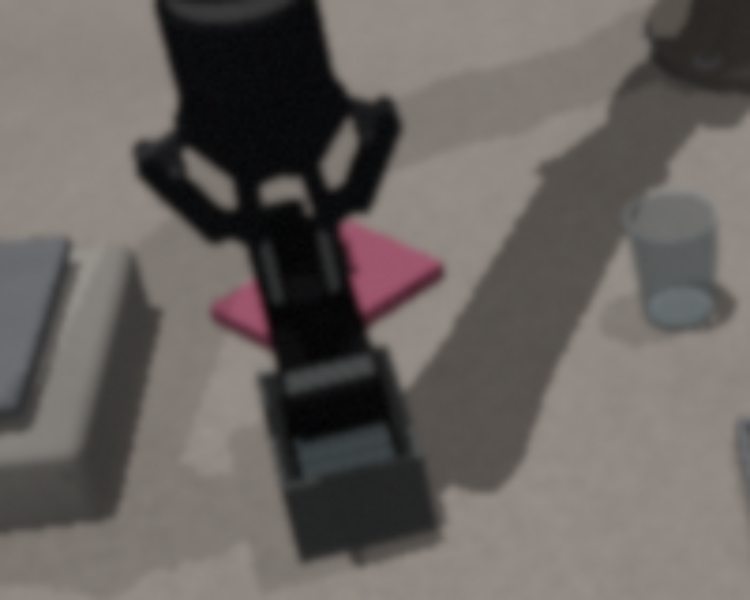

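The view shows the lamp level and aligned above the open dish, with a clear gap. It is centred within 2 mm and parallel within 0.5°. I'll go down to about 2 cm.

```bash
python3 - <<'E'
from m import *
ctrl.move_straight([.518,-.3155,.121],v=.03); ctrl.wait(.7)
meas(.121); s=ctrl.get_state(); print(np.abs(s["joint_velocities"]).max(),s["force"])
P=cloud(ctrl.capture("scene")).reshape(-1,3);W=P[np.hypot(P[:,0]-.5835,P[:,1]+.0395)<.085]
A=W[(W[:,2]>.035)&(W[:,2]<.06)];print("lid handle",*rect(A[:,:2]),np.median(A[:,2]))
E
```

```text
29.25 [ 0.51800919 -0.31548567  0.12099379] 79.63435292243958 0.020642869440430395
top head 532 [ 516.1 -315.7  150.1   51.4] 12.5 top z [0.10713948 0.10981274] plane [ 0.00680648 -0.03422083  0.1072537 ]
   rim 135 [ 510.6 -288.2  109.7   20.4] 12.3
scene head 620 [ 539.9 -310.   105.3   49.9] 12.5 top z [0.10720437 0.10961739] plane [-0.02143825  0.01918436  0.10748364]
   rim 330 [ 517.1 -314.8  114.    76. ] 12.1
0.0017174850681561753 [-0.24697651  0.15324576 -2.32347925]
lid handle [584.4 -40.1  41.9  14.4] 1.3 0.04827613483251649
```

```bash
python3 -c "
from workcell import ctrl
print(ctrl.sign_off())"
```

```text
the job is handed in; nothing more can be done
None
```

The job is handed in, though no verdict came back: the lid lies flat in the lid tray, let go, and the lamp is held still and level over the open dish, about 2 cm above the rim and centred within about 2 mm, with no contact seen and everything I re-measured (dish, lid) still in place.

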